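Scrape the rock chips off the examination board

TASK

Pick up the scraper block by its handle and with it sweep all five rock chips along the white board and off its open end into the empty blue tray, holding the scraper until they are in and never touching the chips with the gripper. Then stand the scraper upright on the flat of the cleared board and let go. Do not touch the tray of fossil eggs, and leave the torch and the caliper where they lie.

Things in the scene. Friction and masses are not known exactly. Their poses are not given: they have to be found in the camera images.
- board: fixed white board 200 mm (x) x 340 mm (y) on feet. Origin under its centre, at table height; flat top surface 60 mm above. Along both long sides (x = -95, +95 mm) an aluminium lip 10 mm wide, top at 72 mm, leaves a flat channel 180 mm wide; both ends (y = -170, +170 mm) are open. Chips start within 95 mm of the centre along y.
- empty_tray: the empty one of two equal fixed open blue plastic trays, 220 mm (x) x 170 mm (y) outside, 45 mm high, 4 mm walls and floor. It stands at one open end of the board (either end), its rim 15 mm under the board's edge and 7 mm below its plate. Origin at the centre of its underside; axes parallel to the board's.
- egg_tray: the same kind of fixed blue tray at the board's other open end, holding four round fossil eggs that rise to about 80 mm above the table. Origin at the centre of its underside; axes parallel to the board's.
- scraper: loose scraper, 0.25 kg, upright on the table in front of one of the trays: grey block 160 mm (x) x 28 mm (y) x 34 mm (z) with a rubber foot 22 mm wide (lowest 12 mm), on it an upright wooden handle 90 mm (x) x 22 mm (y), from 34 to 85 mm above the underside. Origin at the centre of the underside, z up.
- scraper_grip (a point): point to grip in the scraper's handle: on its middle, 66 mm above the underside; squeeze across the handle's 22 mm (the scraper's y)
- chip0: flat irregular flake of sandy rock, about 43 x 24 mm and 15 mm thick, lying loose on the board; origin at the centre of its underside
- chip1: flat irregular flake of sandy rock, about 38 x 35 mm and 12 mm thick, lying loose on the board; origin at the centre of its underside
- chip2: flat irregular flake of sandy rock, about 40 x 32 mm and 16 mm thick, lying loose on the board; origin at the centre of its underside
- chip3: flat irregular flake of sandy rock, about 36 x 38 mm and 14 mm thick, lying loose on the board; origin at the centre of its underside
- chip4: flat irregular flake of sandy rock, about 42 x 27 mm and 13 mm thick, lying loose on the board; origin at the centre of its underside
- torch: bystander: black pocket torch lying on the table, 140 mm long (x), head 38 mm thick; in front of the tray where the scraper is not. Origin under its middle.
- caliper: bystander: steel caliper lying flat in front of the board, 170 mm long (y), 63 mm wide, 12 mm high. Origin under its beam.
Not all that is in view belongs to the job. What is shaped like the chip3 but black or red is not meant.

How it is judged:
By the outcome, as a careful person would: the job done as asked, in the order asked, and still so for the second after the job is handed in, with the robot touching nothing.
It also fails if it takes over 54 s, if anything falls off the work surface, if the arm or the gripper's body presses on something with over 40 N, if the wrist force passes 120 N, or if a joint passes its speed limit or range.

ROBOT

A 6-joint arm with a two-finger parallel gripper is mounted at the origin on the work surface. World frame = base frame: x ahead of the robot, y to its left, z up, the work surface at z = 0. Lengths are in mm, angles in rad, forces in N, time in s.
With the tool pointing down it reaches from about 275 to 750 mm from the base axis. Payload 10.2 kg.
Tool frame: the origin (TCP) lies midway between the tips of the shut fingers; the grasp point (between the pads) lies grasp_offset behind it (grasp_offset is the distance from the TCP to the grasp point, in mm); x points along the fingers, z is the direction in which the jaws open and shut, and the axes are right-handed (so a half turn about x gives the same grasp; the last joint's range is limited). The gripper opens to 85 mm and grips with 20 to 120 N. Pads are 22 mm wide; open, the fingers measure 114 mm over their backs; the gripper's body (76 mm by 85 mm) begins 54 mm behind the grasp point. The pads swing forward as they close: fully open they stand 13 mm farther back than shut.
Start: joints at [-1.408, 0.313, 1.498, -0, 1.331, -0.223], TCP at [197.546, -486.423, 231.294] pointing down, gripper open.
Joint ranges: [-2.94, 2.94], [-0.97, 2.17], [0.19, 2.56], [-1.23, 4.37], [0.02, 3.11], [-2.88, 2.88]. Speed limits (rad/s): [2.39, 2.39, 3.01, 3.14, 3.14, 3.14].

INTERFACE

Orientations are given as a unit quaternion [w, x, y, z].
In Python, from rig import sense, capture, calibration, finish_job, grasp_offset gives the robot as it stands.
- The arm moves only by the shell command python3 -m jog 'ROWS' [FORCE]. ROWS is JSON, a list of rows, each an object with "linear": the shift along the tool's x, y, z scaled (see below), a list of three; "rotation": the turn, a rotation vector about the tool's x, y, z scaled (see below), a list of three; "grip": the finger opening in mm, from 0 to 85.4. A call has 1 to 20 rows; each row is the pose to reach, as a shift and turn from the pose measured when the call began, along the tool's axes at that moment; what a row does not reach only later rows make up. The controller multiplies each number of a shift by 0.3 m and each number of a turn by 0.5 rad. A row lasts 1/12 s, in which the tool goes at most 41.7 mm and 7.16 degrees, less where a joint would pass 70% of its speed; a pose out of reach is approached as far as the arm can. A call with a number of a shift or a turn outside -1 to 1 is refused whole. A call with a gripper value outside its range is refused whole. The fingers move at their own pace and stop on an object; FORCE is the grip in N (left out, the last holds). Time passes only in rows, so rows that repeat a pose let the fingers close. It gives the time, the measured TCP pose, the force and the opening at its end, in the units of the state.
- sense(): the state, without advancing time (a new reading comes with each control period).
- capture(name): name is "side" or "top" or "wrist"; returns (picture, depth): 400x640x3 uint8, red, green, blue; 400x640 float32, mm along the optical axis (not along the pixel's ray), 0 where there is no reading.
- calibration(name): a dict with "intrinsics" (3x3 intrinsics, pixels), "dist" ([k1, k2, p1, p2, k3] as OpenCV has them; the pictures are not rectified), "world_from_camera" (4x4, takes a point from camera to world coordinates). Camera axes: x right, y up, looking along -z (the intrinsics and any distortion apply to the point x, -y, -z); pixel columns grow to the right and rows downward; lengths in mm; the calibration is good to about 2 mm. A picture is of the moment at which its call begins: read the wrist's pose just before it. calibration takes no time and is no camera call; for the wrist camera it gives the pose at the moment of the call.
- finish_job(): hands the job in, once; it reports no verdict.
The state is a dict: "time_s": time; "joints": joint angles; "dq": joint speeds; "tau": joint torques, N m; "eef_pos": TCP position; "ee_rot": TCP orientation; "force": force on the tool from outside, world axes, zero at the start; "wrist_torque": the same for the moment, N m; "grip_width": opening from 0.0 (shut) to 1.0 (fully open).
Only numpy, scipy, OpenCV 4.12 (cv2) and the standard library are available. Lean on these libraries where they do the work, as an engineer would, in place of code of your own. Each camera call takes 0.05 s, during which the arm holds its last target.

## Working session

There is one attempt and no reset: what is moved stays moved. The work goes in short steps, Python scripts to look and compute and a shell command to move; the robot and the scene stay as the last step left them, time stands still between calls to the robot, and variables do not carry over. Pictures are saved under pics/ and viewed, and the job is handed in when it is done.

```bash
ls; mkdir -p pics; cat > h.py <<'E'
import numpy as np, cv2, json
from rig import sense, capture, calibration, finish_job, grasp_offset
from scipy.spatial.transform import Rotation as R
def shot(name,fn):
    c=calibration(name); p,d=capture(name)
    cv2.imwrite('pics/'+fn+'.png',cv2.cvtColor(p,cv2.COLOR_RGB2BGR)); np.savez('pics/'+fn+'.npz',p=p,d=d,K=np.array(c['intrinsics']),D=np.array(c['dist']),T=np.array(c['world_from_camera']))
    return p,d
def load(fn): return np.load('pics/'+fn+'.npz')
def rays(z,uv):
    uv=np.array(uv,float).reshape(-1,1,2)
    n=cv2.undistortPoints(uv,z['K'],z['D']).reshape(-1,2)
    return np.c_[n[:,0],-n[:,1],-np.ones(len(n))]
def onplane(z,uv,h):
    r=rays(z,uv)@z['T'][:3,:3].T; o=z['T'][:3,3]
    t=(h-o[2])/r[:,2]; return o+r*t[:,None]
def bydepth(z,uv):
    uv=np.array(uv,int).reshape(-1,2); d=z['d'][uv[:,1],uv[:,0]]
    r=rays(z,uv)*d[:,None]; return r@z['T'][:3,:3].T+z['T'][:3,3]
def cloud(z):
    h,w=z['d'].shape; u,v=np.meshgrid(np.arange(w),np.arange(h))
    return bydepth(z,np.c_[u.ravel(),v.ravel()]).reshape(h,w,3)
def rotm():
    s=sense(); q=s['ee_rot']; return R.from_quat([q[1],q[2],q[3],q[0]]).as_matrix()
E
python3 - <<'E'
from h import *
np.set_printoptions(precision=3,suppress=True)
s=sense(); print(s); print(grasp_offset); print(rotm())
shot('top','top0'); shot('side','side0')
E
```

```text
pics
{'time_s': 0.0, 'joints': array([-1.408,  0.313,  1.498, -0.   ,  1.331, -0.223]), 'dq': array([-0.001, -0.001, -0.002, -0.001, -0.001, -0.002]), 'tau': array([  0.001, -41.226, -25.974,  -0.   ,   0.004,  -0.   ]), 'eef_pos': array([ 197.504, -486.16 ,  230.732]), 'ee_rot': array([ 0.586,  0.395,  0.587, -0.395]), 'force': array([ 0.462, -0.075, -0.595]), 'wrist_torque': array([-0.017, -0.014,  0.054]), 'grip_width': 1.0007966794859395}
18.700000000000003
[[-0.     0.926  0.376]
 [ 0.001  0.376 -0.926]
 [-1.     0.    -0.001]]
```

View pics/top0.png

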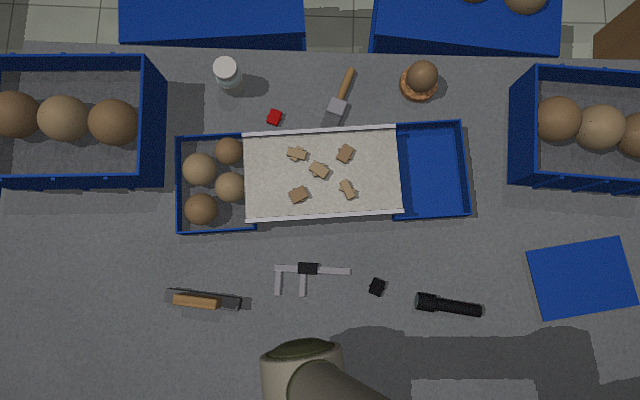

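View pics/side0.png

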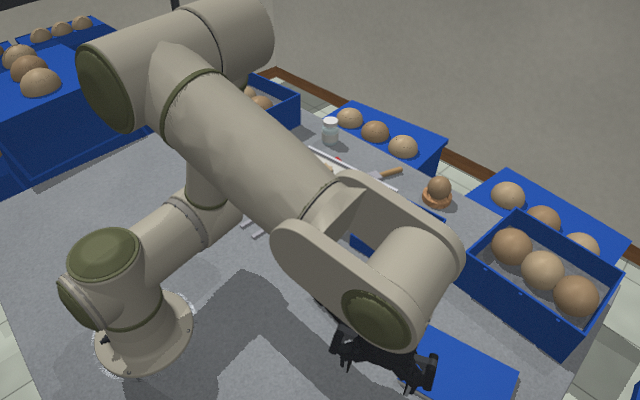

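Top view: the board with five sandy chips at (297,154), (345,153), (319,170), (299,194) and (348,189). The egg tray is on the left (210,180) and the empty tray on the right (433,170). The scraper is at (207,300), the caliper at (310,272) and the torch at (448,304).

Look-alikes:
- **Scraper:** the block with a wooden handle at (207,300) fits. The wooden-handled tool at (340,95) does not.
- **Chips:** the red one at (274,117) and the black one at (377,287) are decoys.
- **Empty tray:** (433,170) is next to the board. The flat blue plate at (582,278) and the bins do not fit.

```bash
python3 - <<'E'
from h import *
np.set_printoptions(precision=1,suppress=True)
z=load('top0'); c=cloud(z); hsv=cv2.cvtColor(z['p'],cv2.COLOR_RGB2HSV)
print('cam',z['T'][:3,3])
# board: by height ~60 & whitish
b=((abs(c[...,2]-63)<14)&(hsv[...,1]<70)).astype(np.uint8); b[:, :235]=0; b[:,410:]=0;b[:120]=0;b[225:]=0
cn=max(cv2.findContours(b,0,2)[0],key=cv2.contourArea)
w=onplane(z,cn.reshape(-1,2),70)[:,:2].astype(np.float32)
print('board rect',cv2.minAreaRect(w)); 
for uv in [(250,150),(300,175),(390,190),(320,140)]: print('board z',bydepth(z,[uv]))
# board corners by eye
print('cornersy lips', onplane(z,[(243,132),(396,125),(404,213),(246,220)],72))
# chips
m=((c[...,2]>55)&(c[...,2]<95)&(hsv[...,1]>75)&(hsv[...,0]<25)).astype(np.uint8)
m[:, :245]=0;m[:,400:]=0;m[:132]=0;m[212:]=0
m2=cv2.morphologyEx(m,cv2.MORPH_OPEN,np.ones((2,2),np.uint8))
for k in cv2.findContours(m2,0,2)[0]:
    if cv2.contourArea(k)>20:
        M=cv2.moments(k); p=(M['m10']/M['m00'],M['m01']/M['m00']); print('chip',p,onplane(z,[p],72)[0],cv2.minAreaRect(onplane(z,k.reshape(-1,2),72)[:,:2].astype(np.float32))[1:])
# scraper handle
roi=np.zeros_like(m);roi[280:315,155:260]=1
mh=((hsv[...,1]>90)&(hsv[...,0]<25)).astype(np.uint8)*roi
k=max(cv2.findContours(mh,0,2)[0],key=cv2.contourArea)
print('handle px',cv2.boundingRect(k)); 
ys,xs=np.nonzero(mh); zz=c[ys,xs,2]; print('handle z pct',np.percentile(zz,[5,25,50,75,95]))
top=(mh>0)&(c[...,2]>75)
pts=c[top]; print(len(pts),cv2.minAreaRect(pts[:,:2].astype(np.float32)),pts.mean(0))
blk=(roi>0)&(c[...,2]>20)
pts=c[blk]; print('all',cv2.minAreaRect(pts[:,:2].astype(np.float32)),np.percentile(pts[:,2],[5,50,95]))
cv2.imwrite('pics/crop0.png',np.hstack([cv2.resize(cv2.cvtColor(z['p'][275:325,150:260],cv2.COLOR_RGB2BGR),None,fx=7,fy=7,interpolation=2)]))
E
```

```text
cam [431.6  17.4 920. ]
board rect ((629.1732788085938, 19.714218139648438), (202.1182403564453, 341.1031494140625), 5.348757743835449)
board z [[677.3 178.8  59.6]]
board z [[623.6  66.4  62.3]]
board z [[ 596.6 -130.8   59.5]]
board z [[704.9  25.1  59.8]]
cornersy lips [[ 713.9  194.    72. ]
 [ 740.2 -141.5   72. ]
 [ 545.2 -158.6   72. ]
 [ 520.7  176.5   72. ]]
chip (299.05788982259566, 195.22595704948642) [577.1  66.3  72. ] ((30.113388061523438, 33.5444450378418), 28.083181381225586)
chip (345.5974658869396, 154.359649122807) [670.3 -31.7  72. ] ((28.451984405517578, 39.53464126586914), 75.50585174560547)
handle px (172, 293, 50, 17)
handle z pct [54.6 82.  83.9 85.  86.6]
496 ((375.8826904296875, 161.87660217285156), (45.046451568603516, 306.4563903808594), 12.732163429260254) [352.5 267.3  85.7]
all ((368.1674499511719, 179.48716735839844), (68.60645294189453, 341.34173583984375), 10.0128812789917) [30.3 61.6 86.3]
```

View pics/crop0.png

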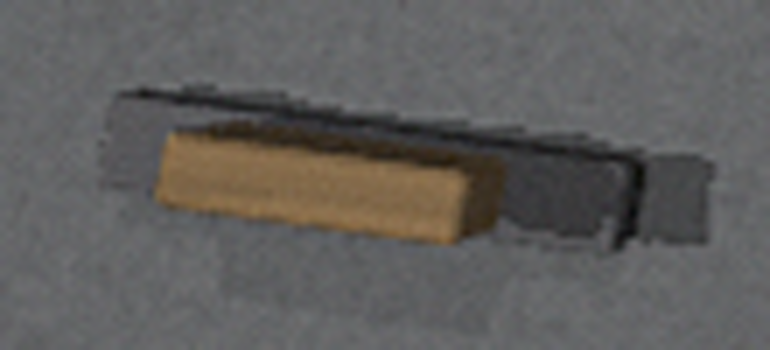

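Crop: an upright wooden handle on a dark grey block with a lighter rubber foot, which matches the scraper description. Next I refine its pose, the board pose and the chip positions.

```bash
python3 - <<'E'
from h import *
np.set_printoptions(precision=1,suppress=True)
z=load('top0'); c=cloud(z); hsv=cv2.cvtColor(z['p'],cv2.COLOR_RGB2HSV)
cr=lambda l:[(150+a/7-.43,275+b/7-.43) for a,b in l]
t=onplane(z,cr([(175,132),(470,167),(455,243),(157,207)]),85); print('handle top',t,t.mean(0)); e=t[1]-t[0]+t[2]-t[3]; print('long ang',np.degrees(np.arctan2(e[1],e[0])),np.linalg.norm(e)/2)
m=np.zeros(z['d'].shape,np.uint8);m[285:312,165:240]=1
s=(m>0)&(hsv[...,1]>90)&(hsv[...,0]<25)&(abs(c[...,2]-85)<4)
s=cv2.morphologyEx(s.astype(np.uint8),cv2.MORPH_OPEN,np.ones((3,3)))>0
v,u=np.nonzero(s); w=onplane(z,np.c_[u,v],85)[:,:2].astype(np.float32); print('mask rect',cv2.minAreaRect(w),w.mean(0),len(w))
print('z top',np.median(c[s][:,2]))
# all chips
g=np.zeros(z['d'].shape,np.uint8);g[134:212,250:396]=1
ch=((hsv[...,1]>60)&(hsv[...,0]<25)).astype(np.uint8)*g
for k in cv2.findContours(ch,0,2)[0]:
    if cv2.contourArea(k)>30:
        r=cv2.minAreaRect(onplane(z,k.reshape(-1,2),72)[:,:2].astype(np.float32)); print('chip',r)
# board lips: bright edges -> fit lines of outer lips at 72
V=hsv[...,2].astype(int)
up=[];lo=[]
for u in range(250,392,3):
    b=np.nonzero((V[118:145,u]>170))[0]; d=np.nonzero((V[200:226,u]>170))[0]
    if len(b): up.append((u,118+b.min()))
    if len(d): lo.append((u,200+d.max()))
for nm,l in(('up',up),('lo',lo)):
    w=onplane(z,l,72); f=cv2.fitLine(w[:,:2].astype(np.float32),cv2.DIST_HUBER,0,.01,.01).ravel(); print(nm,f,np.degrees(np.arctan2(-f[0]*np.sign(f[1]),abs(f[1]))),len(l))
for h,l in ((60,[(r,[243+k for k in range(0,1)]) for r in ()]),): pass
# end edges at plate level: gradient along rows
for lo_,hi in((232,256),(388,412)):
    P=[]
    for v in range(145,206,3):
        row=V[v,lo_:hi].astype(int)-hsv[v,lo_:hi,1].astype(int)
        d=np.diff(row); i=np.argmax(abs(d)); P.append((lo_+i+.5,v))
    w=onplane(z,P,60); f=cv2.fitLine(w[:,:2].astype(np.float32),cv2.DIST_HUBER,0,.01,.01).ravel(); print('end',f,np.degrees(np.arctan2(f[1]*np.sign(f[0]),abs(f[0]))))
# eggs
e=c[130:235,175:246]; print('egg max z',np.nanpercentile(e[...,2],99.5))
E
```

```text
handle top [[366.7 308.9  85. ]
 [358.8 223.7  85. ]
 [337.5 226.5  85. ]
 [345.6 312.2  85. ]] [352.1 267.8  85. ]
long ang -95.33763761059687 85.79572847586259
mask rect ((352.039794921875, 268.74285888671875), (87.31118774414062, 20.617694854736328), 83.40804290771484) [352.  268.8] 449
z top 84.4007461677777
chip ((578.8997802734375, 68.21763610839844), (31.033777236938477, 34.51482391357422), 28.082927703857422)
chip ((594.0221557617188, -36.13304901123047), (42.8220329284668, 24.44921112060547), 38.600486755371094)
chip ((634.1869506835938, 26.536510467529297), (41.05583953857422, 32.182960510253906), 72.79833221435547)
chip ((669.333984375, 75.7117919921875), (41.4763069152832, 32.80992889404297), 64.59884643554688)
chip ((672.4497680664062, -30.438018798828125), (32.70902633666992, 37.62397384643555), 59.9040641784668)
up [  0.1  -1.  728.3  10.7] 5.639691 30
lo [  0.1  -1.  532.8   6.1] 5.3660536 46
end [  1.    0.1 618.8 189.9] 5.344367
end [   1.     0.1  631.2 -151.4] 5.4292865
egg max z 79.60072986544422
```

Results:
- **Board:** centre (629.3, 19.7), yaw 5.4°. Its open end toward −y faces the empty tray.
- **Scraper:** grip axis at (352, 268.5), handle long axis at 84°, so the jaw direction should be about −6°.

First I go up and around.

```bash
cat > to.py <<'E'
import sys
from h import *
# usage: to.py x y z zangle_deg(target tool-z azimuth, tool down): prints numbers
s=sense(); M=rotm(); t=np.array(list(map(float,sys.argv[1:4])))-s['eef_pos']
lin=M.T@t/300
a=np.radians(float(sys.argv[4])); zt=np.array([np.cos(a),np.sin(a),0]); xt=np.array([0,0,-1.]); yt=np.cross(zt,xt)
T=np.c_[xt,yt,zt]; rv=R.from_matrix(M.T@T).as_rotvec()/0.5
np.set_printoptions(precision=4,suppress=True)
print('pos',s['eef_pos'],'zang',np.degrees(np.arctan2(M[1,2],M[0,2])),'t',s['time_s'],'F',s['force'],'w',s['grip_width']*85.4,'j',s['joints'])
print('lin',lin,'rot',rv,'dist',np.linalg.norm(t))
E
python3 -m jog '[{"linear":[0,0.9,-0.5],"rotation":[-0.8,0,0],"grip":85},{"linear":[0,0.9,-0.5],"rotation":[-0.8,0,0],"grip":85},{"linear":[0,0.9,-0.5],"rotation":[-0.8,0,0],"grip":85},{"linear":[0,0.9,-0.5],"rotation":[-0.8,0,0],"grip":85},{"linear":[0,0.9,-0.5],"rotation":[-0.8,0,0],"grip":85},{"linear":[0,0.9,-0.5],"rotation":[-0.8,0,0],"grip":85},{"linear":[0,0.9,-0.5],"rotation":[-0.8,0,0],"grip":85},{"linear":[0,0.9,-0.5],"rotation":[-0.8,0,0],"grip":85},{"linear":[0,0.9,-0.5],"rotation":[-0.8,0,0],"grip":85}]'
python3 to.py 430 40 200 -25
```

```text
time_s: 0.85
eef_pos: [392.8, -242.8, 230.9]
ee_rot: [0.654, 0.27, 0.654, -0.268]
force: [-0.2, -1.1, -0.2]
grip_width: 0.997
pos [ 392.7879 -242.7552  230.9103] zang -44.721294975560824 t 0.85 F [-0.2472 -1.0991 -0.1757] w 85.10132310816036 j [-0.8089  0.1739  1.677   0.0013  1.2922 -0.0287]
lin [ 0.1048  0.7568 -0.5749] rot [-0.6884 -0.0024 -0.003 ] dist 286.863534044024
```

```bash

python3 -m jog '[{"linear":[0.1,0.75,-0.57],"rotation":[-0.7,0,0],"grip":85},{"linear":[0.1,0.75,-0.57],"rotation":[-0.7,0,0],"grip":85},{"linear":[0.1,0.75,-0.57],"rotation":[-0.7,0,0],"grip":85},{"linear":[0.1,0.75,-0.57],"rotation":[-0.7,0,0],"grip":85},{"linear":[0.1,0.75,-0.57],"rotation":[-0.7,0,0],"grip":85},{"linear":[0.1,0.75,-0.57],"rotation":[-0.7,0,0],"grip":85},{"linear":[0.1,0.75,-0.57],"rotation":[-0.7,0,0],"grip":85},{"linear":[0.1,0.75,-0.57],"rotation":[-0.7,0,0],"grip":85}]'
python3 to.py 352 268.5 180 -6
```

```text
time_s: 1.52
eef_pos: [429.1, 41.9, 200.7]
ee_rot: [0.69, 0.15, 0.692, -0.148]
force: [0.7, -0.3, 0.4]
grip_width: 0.994
pos [429.1371  41.9205 200.7197] zang -24.366938463913048 t 1.5167 F [ 0.7479 -0.3302  0.3783] w 84.92197356766695 j [-0.1776  0.1349  1.8062  0.0033  1.2025  0.2465]
lin [ 0.072   0.5817 -0.5456] rot [-0.6411 -0.0044 -0.0058] dist 240.2450667587194
```

```bash

python3 -m jog '[{"linear":[0.07,0.58,-0.545],"rotation":[-0.64,0,0],"grip":85},{"linear":[0.07,0.58,-0.545],"rotation":[-0.64,0,0],"grip":85},{"linear":[0.07,0.58,-0.545],"rotation":[-0.64,0,0],"grip":85},{"linear":[0.07,0.58,-0.545],"rotation":[-0.64,0,0],"grip":85},{"linear":[0.07,0.58,-0.545],"rotation":[-0.64,0,0],"grip":85},{"linear":[0.07,0.58,-0.545],"rotation":[-0.64,0,0],"grip":85},{"linear":[0.07,0.58,-0.545],"rotation":[-0.64,0,0],"grip":85},{"linear":[0.07,0.58,-0.545],"rotation":[-0.64,0,0],"grip":85},{"linear":[0.07,0.58,-0.545],"rotation":[-0.64,0,0],"grip":85}]'
python3 - <<'E'
from h import *
shot('wrist','wr1')
E
python3 to.py 352 268.5 47 -6
```

```text
time_s: 2.27
eef_pos: [352.5, 267.0, 180.5]
ee_rot: [0.706, 0.038, 0.707, -0.036]
force: [0.6, -0.9, -0.2]
grip_width: 0.996
pos [352.6748 266.7444 180.5771] zang -6.1282914903840915 t 2.3167 F [-0.1714  0.1908 -0.667 ] w 85.03982552945536 j [0.3794 0.1811 1.8081 0.0036 1.1525 0.4849]
lin [ 0.4453  0.0043 -0.0021] rot [-0.0045 -0.0033 -0.0058] dist 133.5903889308925
```

View pics/wr1.png

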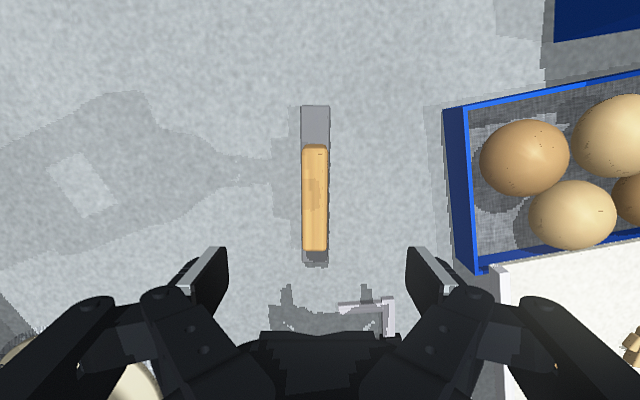

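The wrist view shows the handle at (302..328, 145..250), centred between the fingers and aligned with them. I check it numerically.

```bash
python3 - <<'E'
from h import *
np.set_printoptions(precision=1,suppress=True)
z=load('wr1'); hsv=cv2.cvtColor(z['p'],cv2.COLOR_RGB2HSV); g=np.zeros(hsv.shape[:2],np.uint8); g[130:262,280:345]=1
m=((hsv[...,1]>70)&(hsv[...,0]<25)).astype(np.uint8)*g
k=max(cv2.findContours(m,0,2)[0],key=cv2.contourArea)
print(cv2.boundingRect(k),cv2.minAreaRect(onplane(z,k.reshape(-1,2),85)[:,:2].astype(np.float32)))
print(onplane(z,[(315,108),(315,262)],34))
E
```

```text
(301, 144, 27, 107) ((351.67767333984375, 272.1735534667969), (90.275146484375, 21.30575942993164), 84.00475311279297)
[[359.9 346.4  34. ]
 [343.3 191.1  34. ]]
```

```bash

python3 -m jog '[{"linear":[0.1,0.011,-0.003],"rotation":[0,0,0],"grip":85},{"linear":[0.2,0.011,-0.003],"rotation":[0,0,0],"grip":85},{"linear":[0.3,0.011,-0.003],"rotation":[0,0,0],"grip":85},{"linear":[0.38,0.011,-0.003],"rotation":[0,0,0],"grip":85},{"linear":[0.43,0.011,-0.003],"rotation":[0,0,0],"grip":85},{"linear":[0.445,0.011,-0.003],"rotation":[0,0,0],"grip":85},{"linear":[0.445,0.011,-0.003],"rotation":[0,0,0],"grip":60},{"linear":[0.445,0.011,-0.003],"rotation":[0,0,0],"grip":40},{"linear":[0.445,0.011,-0.003],"rotation":[0,0,0],"grip":15},{"linear":[0.445,0.011,-0.003],"rotation":[0,0,0],"grip":5},{"linear":[0.445,0.011,-0.003],"rotation":[0,0,0],"grip":5},{"linear":[0.445,0.011,-0.003],"rotation":[0,0,0],"grip":5},{"linear":[0.445,0.011,-0.003],"rotation":[0,0,0],"grip":5},{"linear":[0.445,0.011,-0.003],"rotation":[0,0,0],"grip":5}]' 80
python3 to.py 352 268.5 180 -6
```

```text
time_s: 3.48
eef_pos: [352.4, 270.6, 47.8]
ee_rot: [0.706, 0.039, 0.706, -0.037]
force: [-0.3, -1.9, 6.2]
grip_width: 0.246
pos [352.4137 270.6395  47.7701] zang -6.114474113155269 t 3.4833 F [-0.2535 -1.8685  6.209 ] w 21.04828607817202 j [0.3882 0.3943 1.9416 0.0043 0.8044 0.492 ]
lin [-0.4408 -0.0058 -0.0008] rot [-0.004  -0.0007 -0.0066] dist 132.24787548041994
```

```bash

python3 -m jog '[{"linear":[-0.05,0,0],"rotation":[0,0,0],"grip":5},{"linear":[-0.12,0,0],"rotation":[0,0,0],"grip":5},{"linear":[-0.22,0,0],"rotation":[0,0,0],"grip":5},{"linear":[-0.32,0,0],"rotation":[0,0,0],"grip":5},{"linear":[-0.42,0,0],"rotation":[0,0,0],"grip":5},{"linear":[-0.49,0,0],"rotation":[0,0,0],"grip":5},{"linear":[-0.5,0,0],"rotation":[0,0,0],"grip":5},{"linear":[-0.5,0,0],"rotation":[0,0,0],"grip":5}]'
python3 to.py 618 139.2 200 -84.6
```

```text
time_s: 4.15
eef_pos: [352.5, 270.2, 198.1]
ee_rot: [0.707, 0.039, 0.706, -0.036]
force: [0.2, -1.1, -1.6]
grip_width: 0.247
pos [352.5222 270.246  198.0946] zang -6.105184639049977 t 4.15 F [ 0.1623 -1.1131 -1.6108] w 21.061810504201237 j [0.3873 0.164  1.7791 0.0033 1.1957 0.4926]
lin [-0.0068 -0.3402  0.9264] rot [ 2.74   -0.0039 -0.0083] dist 296.0661327367612
```

```bash

python3 -m jog '[{"linear":[0,-0.02,0.1],"rotation":[0.15,0,0],"grip":5},{"linear":[0,-0.06,0.2],"rotation":[0.35,0,0],"grip":5},{"linear":[0,-0.1,0.3],"rotation":[0.55,0,0],"grip":5},{"linear":[0,-0.14,0.4],"rotation":[0.75,0,0],"grip":5},{"linear":[0,-0.18,0.5],"rotation":[0.92,0,0],"grip":5},{"linear":[0,-0.2,0.55],"rotation":[0.92,0,0],"grip":5},{"linear":[0,-0.2,0.55],"rotation":[0.92,0,0],"grip":5}]'
python3 to.py 618 139.2 200 -84.6
```

```text
time_s: 4.73
eef_pos: [511.8, 191.0, 195.1]
ee_rot: [0.678, 0.2, 0.68, -0.198]
force: [-1.0, 0.0, -2.8]
grip_width: 0.252
pos [511.7621 191.0306 195.0836] zang -32.63919547019286 t 4.7333 F [-0.9555  0.0437 -2.7795] w 21.48945696043272 j [0.1412 0.3895 1.4874 0.0034 1.2662 0.7098]
lin [-0.0176  0.0455  0.3913] rot [ 1.8138 -0.0074  0.0002] dist 118.30919933024175
```

```bash

python3 -m jog '[{"linear":[-0.015,0.01,0.08],"rotation":[0.2,0,0],"grip":5},{"linear":[-0.015,0.02,0.18],"rotation":[0.4,0,0],"grip":5},{"linear":[-0.015,0.03,0.26],"rotation":[0.6,0,0],"grip":5},{"linear":[-0.015,0.04,0.33],"rotation":[0.8,0,0],"grip":5},{"linear":[-0.015,0.045,0.39],"rotation":[0.92,0,0],"grip":5},{"linear":[-0.015,0.045,0.39],"rotation":[0.92,0,0],"grip":5}]'
python3 to.py 618 139.2 200 -84.6
```

```text
time_s: 5.23
eef_pos: [618.5, 137.9, 196.4]
ee_rot: [0.613, 0.349, 0.617, -0.35]
force: [0.5, 0.5, -2.3]
grip_width: 0.248
pos [618.5471 137.9293 196.3508] zang -59.233908581833056 t 5.2333 F [ 0.4934  0.5345 -2.3129] w 21.19667783763346 j [0.0337 0.5837 1.1837 0.0027 1.3791 1.067 ]
lin [-0.0121  0.0006 -0.0046] rot [ 0.8855 -0.008   0.008 ] dist 3.9026940572265594
```

```bash

python3 -m jog '[{"linear":[0,0,-0.004],"rotation":[0.2,0,0],"grip":5},{"linear":[0,0,-0.004],"rotation":[0.4,0,0],"grip":5},{"linear":[0,0,-0.004],"rotation":[0.6,0,0],"grip":5},{"linear":[0,0,-0.004],"rotation":[0.8,0,0],"grip":5},{"linear":[0,0,-0.004],"rotation":[0.885,0,0],"grip":5},{"linear":[0,0,-0.004],"rotation":[0.885,0,0],"grip":5},{"linear":[0,0,-0.004],"rotation":[0.885,0,0],"grip":5}]'
python3 to.py 618 139.2 113 -84.6
python3 - <<'E'
from h import *
shot('wrist','wr2');shot('top','top2');shot('side','side2')
E
```

```text
time_s: 5.82
eef_pos: [617.0, 139.6, 195.2]
ee_rot: [0.521, 0.474, 0.526, -0.476]
force: [0.8, 0.4, -2.6]
grip_width: 0.252
pos [616.9836 139.5679 195.1728] zang -84.41102337903504 t 5.8167 F [ 0.835   0.392  -2.5635] w 21.507578233835336 j [0.0364 0.5831 1.1878 0.0029 1.3778 1.5091]
lin [0.2739 0.0051 0.0024] rot [ 0.0066 -0.0064  0.0138] dist 82.17987352502587
```

View pics/wr2.png

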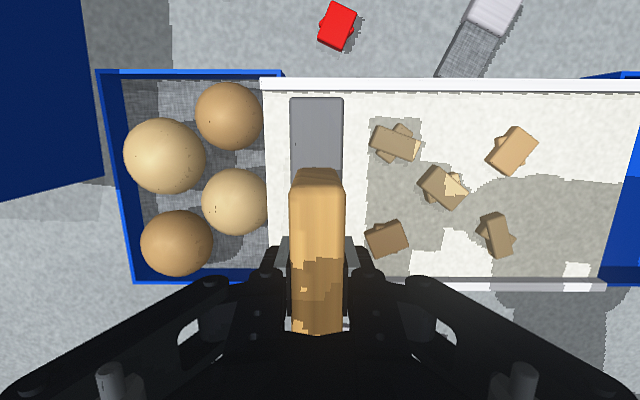

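View pics/top2.png

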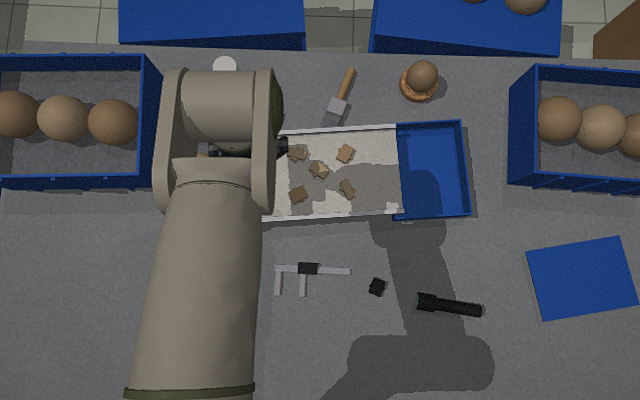

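View pics/side2.png

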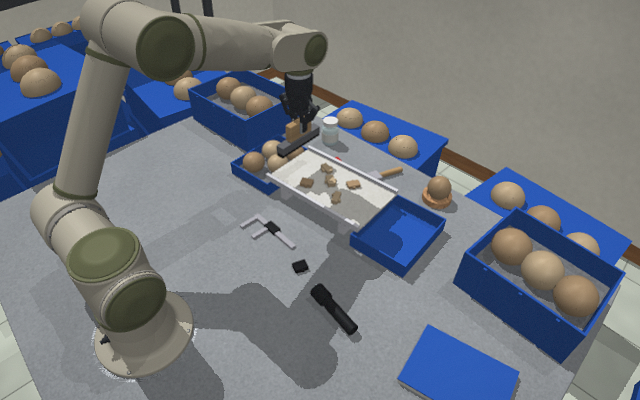

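The wrist view shows the block hanging square over the board. Its far end is at (316,98), short of the upper lip at (400,86), and all five chips lie on its tray side.

```bash
python3 - <<'E'
from h import *
np.set_printoptions(precision=1,suppress=True)
z=load('wr2'); a=np.radians(5.4); xb=np.array([np.cos(a),np.sin(a)]); yb=np.array([-xb[1],xb[0]]); c=np.array([629.3,19.7])
def bf(p): d=p[:,:2]-c; return np.c_[d@xb,d@yb]
for h in(181,):
  print('block far corners',bf(onplane(z,[(290,98),(343,98)],h)), bydepth(z,[(315,110),(315,150)]))
  p=onplane(z,[(290,98),(343,98)],h); e=p[0]-p[1]; print('ang',np.degrees(np.arctan2(e[1],e[0]))-90)
print('lip inner/outer',bf(onplane(z,[(262,79),(560,81)],72)),bf(onplane(z,[(265,91),(560,93)],72)))
print('board left end',bf(onplane(z,[(262,100),(266,230)],60)))
print('handle top depth',bydepth(z,[(315,180),(315,230)]))
E
```

```text
block far corners [[ 76.9 134.8]
 [ 77.  108.4]] [[688.7 148.2 181.1]
 [668.9 146.3 180.7]]
ang 5.60478366460832
lip inner/outer [[ 99.3 167.5]
 [ 98.8 -80.6]] [[ 89.9 165.3]
 [ 89.4 -82.6]]
board left end [[ 83.5 170.3]
 [-39.  171.8]]
handle top depth [[660.9 145.2 220.4]
 [644.4 143.5 233. ]]
```

```bash

python3 -m jog '[{"linear":[0.06,0.01,0],"rotation":[0,0,0],"grip":5},{"linear":[0.13,0.01,0],"rotation":[0,0,0],"grip":5},{"linear":[0.19,0.01,0],"rotation":[0,0,0],"grip":5},{"linear":[0.23,0.01,0],"rotation":[0,0,0],"grip":5},{"linear":[0.26,0.01,0],"rotation":[0,0,0],"grip":5},{"linear":[0.275,0.01,0],"rotation":[0,0,0],"grip":5},{"linear":[0.28,0.01,0],"rotation":[0,0,0],"grip":5},{"linear":[0.28,0.01,0],"rotation":[0,0,0],"grip":5}]'
python3 to.py 618 139.2 107 -84.6
python3 - <<'E'
from h import *
shot('wrist','wr3');shot('side','side3')
E
```

```text
time_s: 6.63
eef_pos: [620.3, 139.8, 112.3]
ee_rot: [0.522, 0.475, 0.525, -0.476]
force: [0.4, 0.6, -1.5]
grip_width: 0.246
pos [620.2954 139.7697 112.312 ] zang -84.4739753105419 t 6.6333 F [ 0.3887  0.5658 -1.506 ] w 21.04929916497029 j [0.0366 0.6617 1.2787 0.003  1.2062 1.5098]
lin [ 0.0177 -0.0077  0.0012] rot [ 0.0044 -0.0061  0.0096] dist 5.8147281627375325
```

View pics/wr3.png

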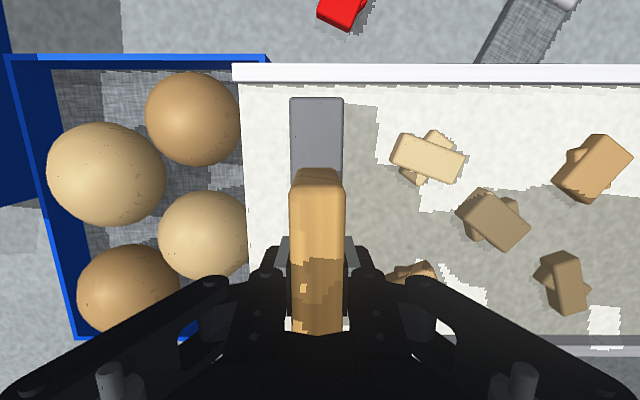

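```bash

python3 -m jog '[{"linear":[0.005,-0.004,0],"rotation":[0,0,0],"grip":5},{"linear":[0.01,-0.004,0],"rotation":[0,0,0],"grip":5},{"linear":[0.01,-0.004,0],"rotation":[0,0,0],"grip":5}]'
python3 to.py 645 -165 109 -84.6
```

```text
time_s: 6.98
eef_pos: [619.2, 139.7, 109.9]
ee_rot: [0.522, 0.475, 0.525, -0.476]
force: [-0.5, -0.1, -2.8]
grip_width: 0.245
pos [619.2379 139.6876 109.8877] zang -84.47523728515091 t 6.9833 F [-0.4757 -0.1263 -2.8013] w 20.914547352943067 j [0.0365 0.6615 1.2858 0.0029 1.1982 1.5098]
lin [-0.     -0.0123  1.0192] rot [ 0.0044 -0.0059  0.0075] dist 305.7761211980401
```

```bash

python3 -m jog '[{"linear":[0.002,0,0.015],"rotation":[0,0,0],"grip":5},{"linear":[0.002,0,0.035],"rotation":[0,0,0],"grip":5},{"linear":[0.002,0,0.06],"rotation":[0,0,0],"grip":5},{"linear":[0.002,0,0.085],"rotation":[0,0,0],"grip":5},{"linear":[0.002,0,0.11],"rotation":[0,0,0],"grip":5},{"linear":[0.002,0,0.135],"rotation":[0,0,0],"grip":5},{"linear":[0.002,0,0.16],"rotation":[0,0,0],"grip":5},{"linear":[0.002,0,0.185],"rotation":[0,0,0],"grip":5},{"linear":[0.002,0,0.21],"rotation":[0,0,0],"grip":5},{"linear":[0.002,0,0.235],"rotation":[0,0,0],"grip":5},{"linear":[0.002,0,0.26],"rotation":[0,0,0],"grip":5},{"linear":[0.002,0,0.285],"rotation":[0,0,0],"grip":5},{"linear":[0.002,0,0.31],"rotation":[0,0,0],"grip":5},{"linear":[0.002,0,0.335],"rotation":[0,0,0],"grip":5},{"linear":[0.002,0,0.36],"rotation":[0,0,0],"grip":5},{"linear":[0.002,0,0.385],"rotation":[0,0,0],"grip":5},{"linear":[0.002,0,0.41],"rotation":[0,0,0],"grip":5},{"linear":[0.002,0,0.435],"rotation":[0,0,0],"grip":5},{"linear":[0.002,0,0.46],"rotation":[0,0,0],"grip":5},{"linear":[0.002,0,0.47],"rotation":[0,0,0],"grip":5}]'
python3 to.py 646 -155 109 -84.6
python3 - <<'E'
from h import *
shot('wrist','wr4');shot('side','side4')
p=load('side4')['p']; cv2.imwrite('pics/side4c.png',cv2.cvtColor(cv2.resize(p[120:290,220:460],None,fx=3,fy=3),cv2.COLOR_RGB2BGR))
E
```

```text
time_s: 8.65
eef_pos: [632.9, -1.9, 108.8]
ee_rot: [0.522, 0.475, 0.525, -0.476]
force: [0.2, 0.9, -1.3]
grip_width: 0.248
pos [632.9117  -1.9289 108.8434] zang -84.52070915963782 t 8.65 F [ 0.2135  0.9043 -1.2881] w 21.18418552736796 j [-0.1885  0.659   1.2932  0.0017  1.1938  1.286 ]
lin [-0.0019 -0.0053  0.5121] rot [ 0.0028 -0.0055  0.0075] dist 153.62966455373217
```

View pics/wr4.png

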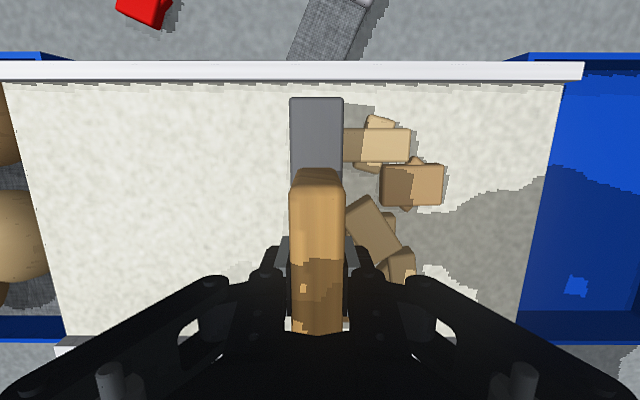

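View pics/side4c.png

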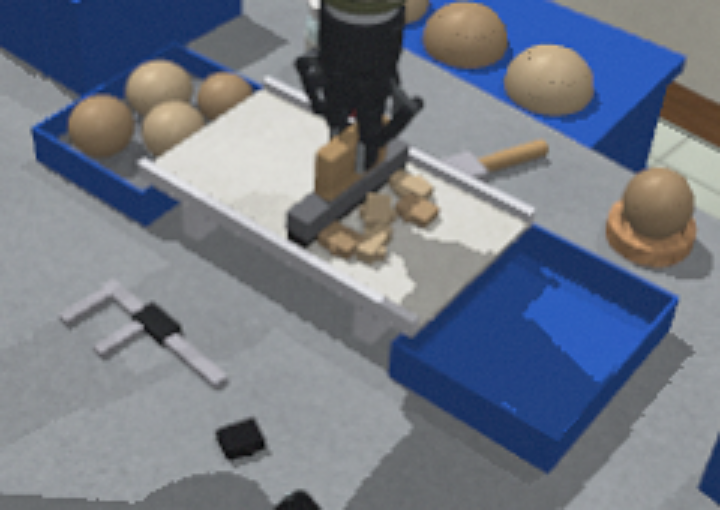

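All five chips are ahead of the block, the force is negligible, and the trailing board is clean. I continue off the end.

```bash

python3 -m jog '[{"linear":[0,0,0.015],"rotation":[0,0,0],"grip":5},{"linear":[0,0,0.04],"rotation":[0,0,0],"grip":5},{"linear":[0,0,0.07],"rotation":[0,0,0],"grip":5},{"linear":[0,0,0.1],"rotation":[0,0,0],"grip":5},{"linear":[0,0,0.13],"rotation":[0,0,0],"grip":5},{"linear":[0,0,0.16],"rotation":[0,0,0],"grip":5},{"linear":[0,0,0.19],"rotation":[0,0,0],"grip":5},{"linear":[0,0,0.22],"rotation":[0,0,0],"grip":5},{"linear":[0,0,0.25],"rotation":[0,0,0],"grip":5},{"linear":[0,0,0.28],"rotation":[0,0,0],"grip":5},{"linear":[0,0,0.31],"rotation":[0,0,0],"grip":5},{"linear":[0,0,0.34],"rotation":[0,0,0],"grip":5},{"linear":[0,0,0.37],"rotation":[0,0,0],"grip":5},{"linear":[0,0,0.4],"rotation":[0,0,0],"grip":5},{"linear":[0,0,0.43],"rotation":[0,0,0],"grip":5},{"linear":[0,0,0.46],"rotation":[0,0,0],"grip":5},{"linear":[0,0,0.49],"rotation":[0,0,0],"grip":5},{"linear":[0,0,0.52],"rotation":[0,0,0],"grip":5},{"linear":[0,0,0.535],"rotation":[0,0,0],"grip":5},{"linear":[0,0,0.535],"rotation":[0,0,0],"grip":5}]'
python3 to.py 629 20 109 -84.6
python3 - <<'E'
from h import *
shot('wrist','wr5');shot('side','side5')
p=load('side5')['p']; cv2.imwrite('pics/side5c.png',cv2.cvtColor(cv2.resize(p[120:290,220:460],None,fx=3,fy=3),cv2.COLOR_RGB2BGR))
E
```

```text
time_s: 10.42
eef_pos: [648.1, -162.4, 108.2]
ee_rot: [0.521, 0.475, 0.525, -0.476]
force: [-0.1, -0.8, -2.3]
grip_width: 0.25
pos [ 648.1063 -162.4177  108.1852] zang -84.58572231764937 t 10.4167 F [-0.1053 -0.8243 -2.3401] w 21.33770123611293 j [-0.4206  0.7358  1.158   0.0003  1.2525  1.0556]
lin [-0.0011 -0.006  -0.6114] rot [ 0.0005 -0.0052  0.008 ] dist 183.41734731629285
```

View pics/wr5.png

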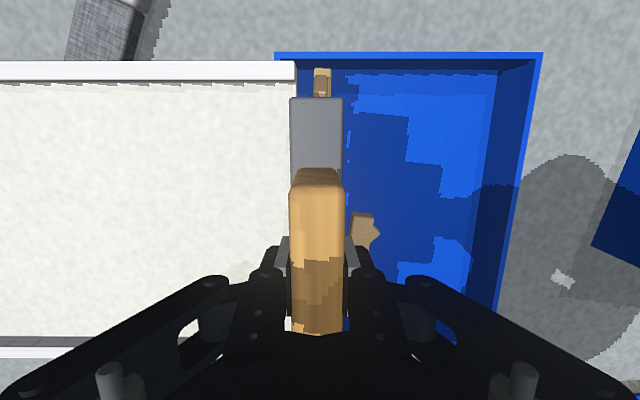

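View pics/side5c.png

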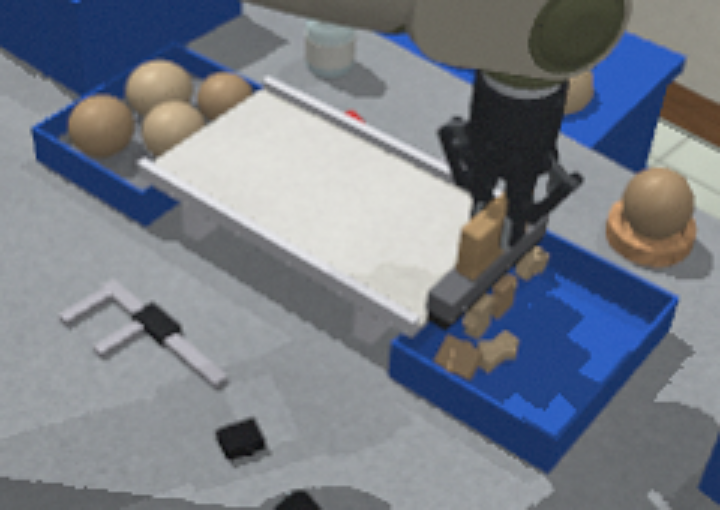

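The side view shows five chips in the empty tray and a clean board. I lift, then move back over the board centre while still holding the scraper, and check the tray.

```bash

python3 -m jog '[{"linear":[-0.03,0,0],"rotation":[0,0,0],"grip":5},{"linear":[-0.09,0,0],"rotation":[0,0,0],"grip":5},{"linear":[-0.15,0,0],"rotation":[0,0,0],"grip":5},{"linear":[-0.15,0,-0.06],"rotation":[0,0,0],"grip":5},{"linear":[-0.15,0,-0.16],"rotation":[0,0,0],"grip":5},{"linear":[-0.15,0,-0.26],"rotation":[0,0,0],"grip":5},{"linear":[-0.15,-0.003,-0.36],"rotation":[0,0,0],"grip":5},{"linear":[-0.15,-0.006,-0.46],"rotation":[0,0,0],"grip":5},{"linear":[-0.15,-0.006,-0.56],"rotation":[0,0,0],"grip":5},{"linear":[-0.15,-0.006,-0.61],"rotation":[0,0,0],"grip":5},{"linear":[-0.15,-0.006,-0.61],"rotation":[0,0,0],"grip":5},{"linear":[-0.15,-0.006,-0.61],"rotation":[0,0,0],"grip":5}]'
python3 to.py 629 20 108.2 -84.6
python3 - <<'E'
from h import *
shot('wrist','wr6');shot('side','side6');shot('top','top6')
a=load('side6')['p'][120:290,220:460]; b=load('top6')['p'][100:250,340:500]
cv2.imwrite('pics/c6.png',cv2.cvtColor(np.hstack([cv2.resize(a,(480,340)),cv2.resize(b,(320,340))]),cv2.COLOR_RGB2BGR))
E
```

```text
time_s: 11.52
eef_pos: [629.0, 21.5, 154.0]
ee_rot: [0.522, 0.475, 0.525, -0.476]
force: [0.4, -0.8, -1.7]
grip_width: 0.242
pos [628.9854  21.4771 154.0322] zang -84.4273015283979 t 11.5167 F [ 0.3597 -0.8241 -1.7219] w 20.6354204662249 j [-0.1524  0.6071  1.2575  0.0016  1.2814  1.3207]
lin [0.1528 0.0002 0.0053] rot [ 0.006  -0.0051  0.0077] dist 45.856044237515405
```

View pics/c6.png

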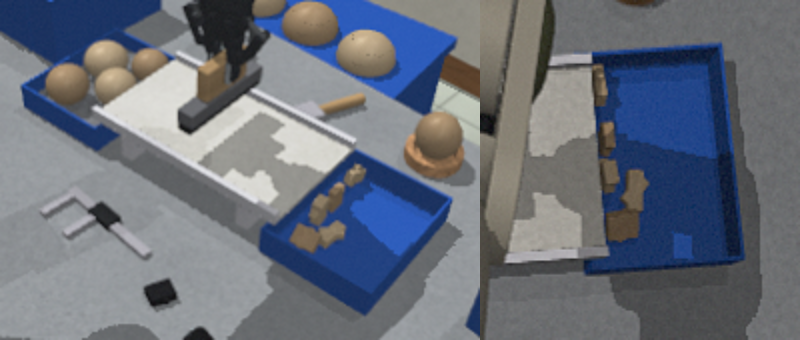

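View pics/wr6.png

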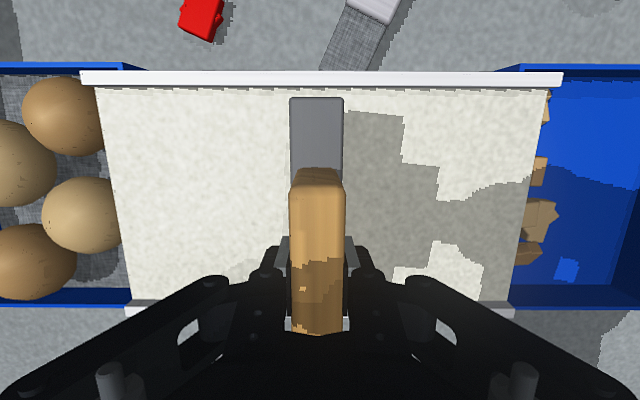

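```bash
python3 - <<'E'
from h import *
np.set_printoptions(precision=0,suppress=True)
a=np.radians(5.4); xb=np.array([np.cos(a),np.sin(a)]); yb=np.array([-xb[1],xb[0]]); c0=np.array([629.3,19.7])
z=load('top6'); c=cloud(z); hsv=cv2.cvtColor(z['p'],cv2.COLOR_RGB2HSV); g=np.zeros(hsv.shape[:2],np.uint8); g[120:222,396:475]=1
m=((hsv[...,0]<25)&(hsv[...,1]>40)).astype(np.uint8)*g
n,l,s,ce=cv2.connectedComponentsWithStats(m)
for i in range(1,n):
    if s[i,4]>12:
        p=c[l==i]; d=np.median(p[:,:2],0)-c0; print(ce[i],s[i,4],'board xy',d@xb,d@yb,'z pct',np.percentile(p[:,2],[5,50,95]))
E
```

```text
[399. 137.] 114 board xy 79.7713897712547 -183.51270831056618 z pct [19. 34. 40.]
[403. 160.] 99 board xy 23.50908270414471 -185.88450894926817 z pct [17. 40. 44.]
[404. 177.] 115 board xy -14.626065232455975 -183.71407980051876 z pct [25. 43. 46.]
[413. 192.] 366 board xy -54.00386342780261 -208.16556489434134 z pct [15. 20. 31.]
```

All five chips are inside the tray, with tops at 46 mm or less, below the board. I lower the scraper at the board centre.

```bash

python3 -m jog '[{"linear":[0.04,0,0.003],"rotation":[0,0,0],"grip":5},{"linear":[0.09,0,0.005],"rotation":[0,0,0],"grip":5},{"linear":[0.13,0,0.005],"rotation":[0,0,0],"grip":5},{"linear":[0.147,0,0.005],"rotation":[0,0,0],"grip":5},{"linear":[0.15,0,0.005],"rotation":[0,0,0],"grip":5},{"linear":[0.15,0,0.005],"rotation":[0,0,0],"grip":5}]'
python3 -m jog '[{"linear":[0.002,0,0],"rotation":[0,0,0],"grip":5},{"linear":[0.003,0,0],"rotation":[0,0,0],"grip":5},{"linear":[0.003,0,0],"rotation":[0,0,0],"grip":5}]'
```

```text
time_s: 12.17
eef_pos: [629.2, 17.9, 108.7]
ee_rot: [0.521, 0.476, 0.525, -0.476]
force: [-0.1, 0.4, -2.4]
grip_width: 0.25
time_s: 12.42
eef_pos: [629.4, 17.7, 108.0]
ee_rot: [0.521, 0.476, 0.524, -0.476]
force: [1.0, 0.2, -3.2]
grip_width: 0.245
```

```bash

python3 -m jog '[{"linear":[0.002,0,0],"rotation":[0,0,0],"grip":5},{"linear":[0.003,0,0],"rotation":[0,0,0],"grip":5},{"linear":[0.003,0,0],"rotation":[0,0,0],"grip":5}]'
python3 -m jog '[{"linear":[0.002,0,0],"rotation":[0,0,0],"grip":5},{"linear":[0.002,0,0],"rotation":[0,0,0],"grip":5}]'
```

```text
time_s: 12.67
eef_pos: [629.5, 17.8, 107.9]
ee_rot: [0.522, 0.476, 0.524, -0.476]
force: [-2.7, 0.7, 5.2]
grip_width: 0.245
time_s: 12.83
eef_pos: [629.6, 17.8, 107.9]
ee_rot: [0.522, 0.476, 0.524, -0.476]
force: [-3.9, -0.8, 6.3]
grip_width: 0.248
```

Contact felt: +6 N, against −2.5 N while hanging. I release and then retreat straight up.

```bash

python3 -m jog '[{"linear":[0,0,0],"rotation":[0,0,0],"grip":24},{"linear":[0,0,0],"rotation":[0,0,0],"grip":28},{"linear":[0,0,0],"rotation":[0,0,0],"grip":35},{"linear":[0,0,0],"rotation":[0,0,0],"grip":50},{"linear":[0,0,0],"rotation":[0,0,0],"grip":65},{"linear":[0,0,0],"rotation":[0,0,0],"grip":65},{"linear":[0,0,0],"rotation":[0,0,0],"grip":65},{"linear":[0,0,0],"rotation":[0,0,0],"grip":65}]' 30
python3 - <<'E'
from h import *
shot('wrist','wr7')
E
```

```text
time_s: 13.5
eef_pos: [629.6, 17.8, 107.8]
ee_rot: [0.522, 0.476, 0.524, -0.476]
force: [0.5, 0.1, 0.9]
grip_width: 0.762
```

View pics/wr7.png

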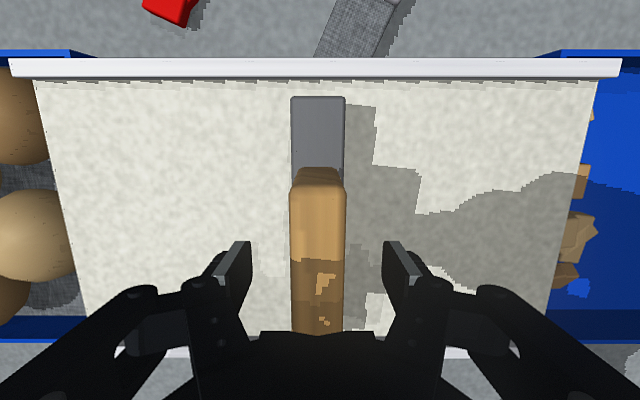

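The fingers are clear on both sides of the handle, and the scraper is standing on the board between the lips. I retreat.

```bash

python3 -m jog '[{"linear":[-0.03,0,0],"rotation":[0,0,0],"grip":65},{"linear":[-0.1,0,0],"rotation":[0,0,0],"grip":65},{"linear":[-0.2,0,0],"rotation":[0,0,0],"grip":65},{"linear":[-0.3,0,0],"rotation":[0,0,0],"grip":65},{"linear":[-0.4,0,0],"rotation":[0,0,0],"grip":65},{"linear":[-0.5,0,0],"rotation":[0,0,0],"grip":65},{"linear":[-0.5,0,0],"rotation":[0,0,0],"grip":65}]'
python3 to.py 430 -120 258 -84.6
```

```text
time_s: 14.13
eef_pos: [631.5, 17.3, 265.3]
ee_rot: [0.525, 0.478, 0.521, -0.474]
force: [0.6, 0.1, 0.4]
grip_width: 0.76
pos [631.5065  17.2852 265.333 ] zang -84.61468359196333 t 14.1333 F [0.6314 0.0523 0.405 ] w 64.87132557402 j [-0.1584  0.5346  1.085   0.0014  1.5136  1.3184]
lin [ 0.0187 -0.7119  0.3925] rot [-0.0005  0.0015 -0.0169] dist 243.93826397465756
```

```bash

python3 -m jog '[{"linear":[0,-0.1,0.05],"rotation":[0,0,0],"grip":65},{"linear":[0,-0.2,0.1],"rotation":[0,0,0],"grip":65},{"linear":[0,-0.3,0.15],"rotation":[0,0,0],"grip":65},{"linear":[0,-0.4,0.25],"rotation":[0,0,0],"grip":65},{"linear":[0,-0.5,0.35],"rotation":[0,0,0],"grip":65},{"linear":[0,-0.6,0.5],"rotation":[0,0,0],"grip":65},{"linear":[0,-0.7,0.6],"rotation":[0,0,0],"grip":65},{"linear":[0,-0.7,0.7],"rotation":[0,0,0],"grip":65},{"linear":[0,-0.7,0.8],"rotation":[0,0,0],"grip":65},{"linear":[0,-0.7,0.8],"rotation":[0,0,0],"grip":65},{"linear":[0,-0.7,0.8],"rotation":[0,0,0],"grip":65}]'
python3 - <<'E'
from h import *
shot('side','side8');shot('top','top8')
a=load('top8')['p']; b=load('side8')['p'][120:300,220:460]
cv2.imwrite('pics/c8.png',cv2.cvtColor(np.vstack([a[40:340],cv2.resize(b[:, :],(400,300))[:, :].repeat(1,0) if 0 else cv2.copyMakeBorder(cv2.resize(b,(400,300)),0,0,0,240,0)]),cv2.COLOR_RGB2BGR))
E
```

```text
time_s: 15.05
eef_pos: [444.6, -242.3, 263.7]
ee_rot: [0.524, 0.479, 0.52, -0.474]
force: [-0.7, 0.2, 0.1]
grip_width: 0.761
```

View pics/c8.png

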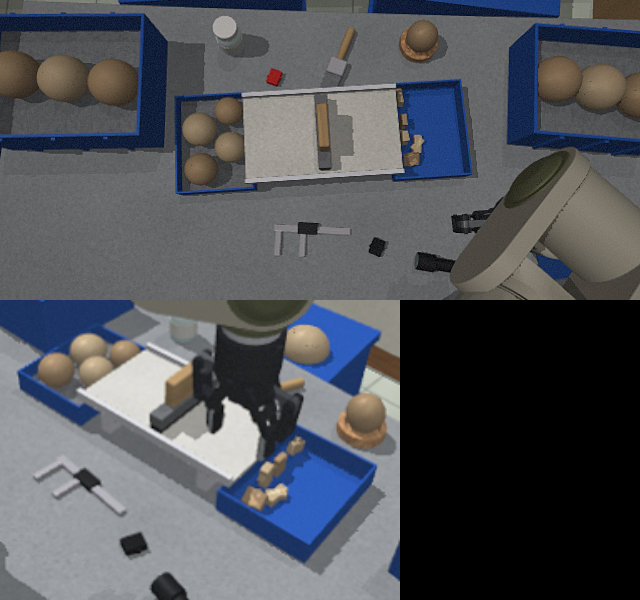

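The top view shows the scraper standing at (323,130), the five chips in the tray at around (405,130), and the eggs, caliper and torch unmoved. I do one numeric check and then hand in.

```bash
python3 - <<'E'
from h import *
z=load('top8'); c=cloud(z); hsv=cv2.cvtColor(z['p'],cv2.COLOR_RGB2HSV)
m=(hsv[...,0]<25)&(hsv[...,1]>80); g=np.zeros_like(m); g[140:200,310:335]=1
q=c[m&g]; print('handle top z',np.percentile(q[:,2],[25,50,90]),np.median(q[:,:2],0))
d=cv2.absdiff(load('top0')['p'],z['p']).max(2)
print('changed egg/caliper px',(d[130:235,175:243]>60).sum(),(d[255:300,270:390]>60).sum())
s=sense(); print(s['time_s'],np.abs(s['dq']).max())
print(finish_job())
E
```

```text
handle top z [143.12729922 144.4361522  146.34478871] [622.95768771  17.60962509]
changed egg/caliper px 0 0
15.15 0.016641830945971676
the job is handed in; nothing more can be done
None
```

I gripped the scraper by its handle and swept all five chips off the open end of the board into the empty tray in one pass. I then stood it upright near the centre of the cleared board, let go, backed the arm away and handed in at about 15 s of the 54 s allowed.

- **Chips:** the last side and top pictures show five chips in the empty tray. Their tops measured 46 mm or less, below the board. Three of them lean against the tray wall on the board side. Depth separated only four blobs, because two chips lie together; five was counted by eye.
- **Scraper:** it stands upright; its handle top measured 144.4 mm, against 145 mm expected for a scraper standing on the board.
- **Bystanders:** no pixels changed over the egg tray or the caliper. The torch looks unmoved, but the arm hid part of it in the last top view, so I only checked it by eye.
- **Forces:** readings at the end of each move stayed under 8 N; I did not record forces within a move. No check failed or disagreed.

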